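Line up the amber bottles by height on the marked board

ROBOT

A 6-joint arm with a two-finger parallel gripper is mounted at the origin on the work surface. World frame = base frame: x ahead of the robot, y to its left, z up, the work surface at z = 0. Lengths are in m, angles in rad, forces in N, time in s.
With the tool pointing down it reaches from about 0.275 to 0.875 m from the base axis. Payload 12.5 kg.
Tool frame: the origin (TCP) lies at the very end of the fingers, on their centre line; the grasp point (between the pads) lies 19 mm behind it; z points along the fingers, y is the line along which they close (so a half turn about z gives the same grasp; the last joint's range is limited). The gripper opens to 85 mm and grips with 20 to 120 N. Pads are 22 mm wide; open, the fingers measure 114 mm over their backs; the gripper's body (76 mm by 85 mm) begins 54 mm behind the grasp point. The pads swing forward as they close: fully open they stand 13 mm farther back than shut.
Start: joints at [1.045, 0.351, 1.652, -0, 1.139, -0.085], TCP at [0.235, 0.497, 0.231] pointing down, gripper open.
Joint ranges: [-2.75, 2.75], [-0.79, 2.1], [0.01, 2.65], [-1.57, 4.71], [0.07, 3.14], [-2.87, 2.87]. Speed limits (rad/s): [2.22, 2.22, 2.79, 3.14, 3.14, 3.14].

INTERFACE

Orientations are given as a 3x3 rotation matrix whose columns are the frame's x, y, z axes.
In Python, from bench import manip gives the robot as it stands. Calls block until the motion is done:
- manip.move_ptp(position, orientation): joint-space move of the TCP to a pose.
- manip.move_l(position, attitude=None, max_speed=0.15): straight line of the TCP; attitude=None keeps the orientation; max_speed is the mean speed in m/s.
- manip.move_j(angles): joint-space move.
- manip.set_gripper(opening, effort=None): opening from 0.0 (shut) to 1.0 (fully open); effort is the grip in N (None keeps the last); returns when the fingers have stopped.
- manip.dwell(seconds).
- manip.inverse_kinematics(position, orientation): joint angles nearest the present ones, or None.
- manip.grab_frame(name): name is "side" or "top" or "wrist"; returns (picture, depth): 400x640x3 uint8, red, green, blue; 400x640 float32, m along the optical axis (not along the pixel's ray), 0 where there is no reading.
- manip.get_calibration(name): a dict with "camera_matrix" (3x3 intrinsics, pixels), "R" (3x3) and "t" (3): a world point X has camera coordinates R X + t. Camera axes: x right, y down, z forward; pixel columns grow to the right and rows downward; lengths in m; the calibration is good to about 2 mm. The wrist camera is an equidistant fisheye: a pixel r from the principal point sees the ray r / f radians off the axis. A picture is of the moment at which its call begins: read the wrist's pose just before it. get_calibration takes no time and is no camera call; for the wrist camera it gives the pose at the moment of the call.
A pose or a line that the arm cannot do raises manip.Unreachable and nothing moves.
- manip.sign_off(): hands the job in; it is judged then, once.
Trained networks look in the newest picture that a camera, given by its name, has taken for a name from the list of things; names that differ only in an ending like _2 or _b are one class to them, and where a whole thing is asked for, a point or a joint stands for the part that bears it (a point fixed in the world has none). Each returns a list of dicts, best first, with "confidence" (0 to 1); they miss things now and then, are a little off and sometimes report something else, mostly with a low value. They report only what shows in the picture. A call takes as long as a camera call.
- manip.look_for(camera, name): "at" ([x, y, z] in m, in world coordinates, good to about 4 mm: the middle of the surface that is visible of it).
Readings, each from a call of its own:
- manip.current_time(): time.
- manip.current_qpos(): joint angles.
- manip.current_joint_vel(): joint speeds.
- manip.current_joint_torque(): joint torques, N m.
- manip.current_ee_pos(): TCP position.
- manip.current_tcp_rot(): TCP orientation.
- manip.current_force(): force on the tool from outside, world axes, zero at the start.
- manip.current_ft_torque(): the same for the moment, N m.
- manip.current_grip_width(): opening from 0.0 (shut) to 1.0 (fully open).
- manip.current_grip_force(): force on a finger pad.
Only numpy, scipy, OpenCV 4.12 (cv2) and the standard library are available. Lean on these libraries where they do the work, as an engineer would, in place of code of your own. Each camera call takes 0.05 s, during which the arm holds its last target. There are 200 camera calls.

TASK

Line up the four capped amber bottles on the white board in order of height, one standing upright and centred on each blue mark: the tallest on the mark next to the yellow end block, then the next tallest and so on down to the shortest at the far end of the row. Do not knock any bottle over, and let go of them all.

Things in the scene. Friction and masses are not known exactly. Their poses are not given: they have to be found in the camera images.
- bottle_xl: The tallest of four upright round amber-glass bottles with a white paper label and white screw cap: 126 mm tall with cap; straight cylindrical body 48 mm in diameter up to 80 mm above its foot, then a shoulder, narrow neck and a cap 35 mm in diameter. Loose, standing on the table. Origin: centre of its underside; z up along its axis.
- bottle_l: The second tallest of four upright round amber-glass bottles with a white paper label and white screw cap: 102 mm tall with cap; straight cylindrical body 41 mm in diameter up to 65 mm above its foot, then a shoulder, narrow neck and a cap 30 mm in diameter. Loose, standing on the table. Origin: centre of its underside; z up along its axis.
- bottle_m: The third tallest of four upright round amber-glass bottles with a white paper label and white screw cap: 80 mm tall with cap; straight cylindrical body 34 mm in diameter up to 51 mm above its foot, then a shoulder, narrow neck and a cap 24 mm in diameter. Loose, standing on the table. Origin: centre of its underside; z up along its axis.
- bottle_s: The shortest of four upright round amber-glass bottles with a white paper label and white screw cap: 60 mm tall with cap; straight cylindrical body 27 mm in diameter up to 38 mm above its foot, then a shoulder, narrow neck and a cap 19 mm in diameter. Loose, standing on the table. Origin: centre of its underside; z up along its axis.
- mark_a: Flat blue round mark, 52 mm in diameter and flush (0.6 mm), on the top face of a fixed white board (100 mm by 410 mm, 18 mm thick, lying on the table); one end of the row. The four marks stand in a straight row a, b, c, d along the board, 80 mm apart. Origin: centre of the mark on the board's top face, 18 mm above the table; y points along the row from a to d, x across the board, z up.
- mark_b: Flat blue round mark, 52 mm in diameter and flush (0.6 mm), on the top face of a fixed white board (100 mm by 410 mm, 18 mm thick, lying on the table); next to mark a in the row. The four marks stand in a straight row a, b, c, d along the board, 80 mm apart. Origin: centre of the mark on the board's top face, 18 mm above the table; y points along the row from a to d, x across the board, z up.
- mark_c: Flat blue round mark, 52 mm in diameter and flush (0.6 mm), on the top face of a fixed white board (100 mm by 410 mm, 18 mm thick, lying on the table); between marks b and d. The four marks stand in a straight row a, b, c, d along the board, 80 mm apart. Origin: centre of the mark on the board's top face, 18 mm above the table; y points along the row from a to d, x across the board, z up.
- mark_d: Flat blue round mark, 52 mm in diameter and flush (0.6 mm), on the top face of a fixed white board (100 mm by 410 mm, 18 mm thick, lying on the table); the other end of the row. The four marks stand in a straight row a, b, c, d along the board, 80 mm apart. Origin: centre of the mark on the board's top face, 18 mm above the table; y points along the row from a to d, x across the board, z up.
- end_yellow: Fixed yellow plastic end block, 80 mm across the board, 22 mm along the row, 35 mm high, standing on one end of the white board, its centre in line with the marks and 70 mm beyond the nearest one. It may be at the mark_a end or at the mark_d end; a grey block of the same size stands at the other end. Origin: centre of its underside, on the board's top face.

How it is judged:
At the end, for the whole second after the job is handed in: Counting from the mark next to the yellow block, the four marks carry the 126, 102, 80 and 60 mm bottle in that order, each within 15 mm of the mark's centre, standing on the board (foot within 6 mm of its top face), upright within 0.1 rad, at rest and released (((horizontal distance between end_yellow and mark_a below 0.11 m and horizontal distance between bottle_xl and mark_a below 0.015 m and z of bottle_xl in the frame of mark_a between -0.005 and 0.006 m and horizontal distance between bottle_l and mark_b below 0.015 m and z of bottle_l in the frame of mark_b between -0.005 and 0.006 m and horizontal distance between bottle_m and mark_c below 0.015 m and z of bottle_m in the frame of mark_c between -0.005 and 0.006 m and horizontal distance between bottle_s and mark_d below 0.015 m and z of bottle_s in the frame of mark_d between -0.005 and 0.006 m) or (horizontal distance between end_yellow and mark_d below 0.11 m and horizontal distance between bottle_xl and mark_d below 0.015 m and z of bottle_xl in the frame of mark_d between -0.005 and 0.006 m and horizontal distance between bottle_l and mark_c below 0.015 m and z of bottle_l in the frame of mark_c between -0.005 and 0.006 m and horizontal distance between bottle_m and mark_b below 0.015 m and z of bottle_m in the frame of mark_b between -0.005 and 0.006 m and horizontal distance between bottle_s and mark_a below 0.015 m and z of bottle_s in the frame of mark_a between -0.005 and 0.006 m)) and angle between each of bottle_xl, bottle_l, bottle_m, bottle_s's own z axis and vertical below 0.1 rad and linear speed of each of bottle_xl, bottle_l, bottle_m, bottle_s below 0.03 m/s and contact force between the fingers and bottle_xl below 0.05 N and contact force between the fingers and bottle_l below 0.05 N and contact force between the fingers and bottle_m below 0.05 N and contact force between the fingers and bottle_s below 0.05 N); the robot touches nothing.
It fails at once if a bottle is knocked over (tilted more than 0.7 rad) (angle between any of bottle_xl, bottle_l, bottle_m, bottle_s's own z axis and vertical above 0.7 rad).
It also fails if it takes over 115 s, if anything falls off the work surface, if the arm or the gripper's body presses on something with over 40 N, if the wrist force passes 120 N, or if a joint passes its speed limit or range.

## Working session

There is one attempt and no reset: what is moved stays moved. The work goes in short steps, each a Python script; the robot and the scene stay as the last script left them, time stands still between calls to the robot, and variables do not carry over. Pictures are saved under pics/ and viewed, at most 14 in all, crops included, and the job is handed in when it is done.

```bash
mkdir -p pics; python3 - <<'E'
from bench import manip
import cv2
for c in ("top","side"):
    p,d=manip.grab_frame(c); cv2.imwrite(f"pics/{c}0.png",p[:,:,::-1])
    for n in ("bottle_xl","bottle_l","bottle_m","bottle_s","mark_a","end_yellow"):
        print(c,n,[(x["at"],round(x["confidence"],2)) for x in manip.look_for(c,n)][:5])
E
```

```text
top bottle_xl [([0.4258, -0.2452, 0.0881], 0.72)]
top bottle_l [([0.4392, 0.2949, 0.0683], 0.76), ([0.428, 0.1072, 0.0561], 0.44), ([0.4535, -0.0932, 0.0356], 0.4)]
top bottle_m [([0.4392, 0.2949, 0.0683], 0.76), ([0.428, 0.1072, 0.0561], 0.44), ([0.4535, -0.0932, 0.0356], 0.4)]
top bottle_s [([0.4392, 0.2949, 0.0683], 0.76), ([0.428, 0.1072, 0.0561], 0.44), ([0.4535, -0.0932, 0.0356], 0.4)]
top mark_a [([0.6415, -0.1127, 0.0179], 0.86), ([0.6594, 0.1264, 0.0208], 0.7), ([0.6554, 0.0459, 0.0173], 0.61), ([0.647, -0.0359, 0.015], 0.58)]
top end_yellow [([0.6283, -0.1793, 0.0489], 0.77)]
side bottle_xl [([0.4304, -0.2677, 0.0793], 0.91)]
side bottle_l [([0.4363, 0.0952, 0.0445], 0.94), ([0.4418, 0.2909, 0.0542], 0.6), ([0.4547, -0.1056, 0.0363], 0.6)]
side bottle_m [([0.4363, 0.0952, 0.0445], 0.94), ([0.4418, 0.2909, 0.0542], 0.6), ([0.4547, -0.1056, 0.0363], 0.6)]
side bottle_s [([0.4363, 0.0952, 0.0445], 0.94), ([0.4418, 0.2909, 0.0542], 0.6), ([0.4547, -0.1056, 0.0363], 0.6)]
side mark_a [([0.6391, -0.1111, 0.0204], 0.91), ([0.654, 0.0474, 0.0205], 0.76), ([0.6451, -0.0256, 0.0182], 0.74), ([0.6566, 0.1232, 0.0184], 0.44)]
side end_yellow [([0.6312, -0.1912, 0.0441], 0.85)]
```

View pics/top0.png

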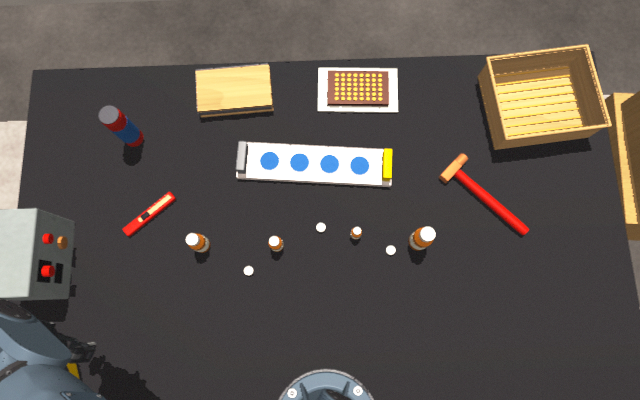

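View pics/side0.png

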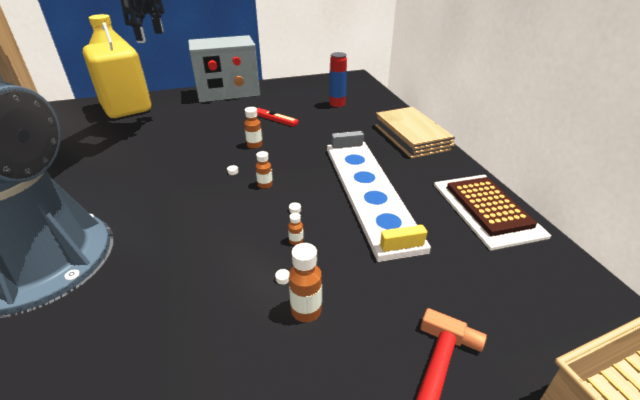

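```bash
cat > h.py <<'E'
from bench import manip
import numpy as np, cv2
def cloud(c):
    p,d=manip.grab_frame(c); k=manip.get_calibration(c); K=np.array(k["camera_matrix"])
    v,u=np.indices(d.shape); X=np.stack([(u-K[0,2])/K[0,0]*d,(v-K[1,2])/K[1,1]*d,d],-1)
    W=(X-np.array(k["t"]))@np.array(k["R"])
    W[d==0]=np.nan
    return p,W
B={"xl":((.426,-.245),.126,.0175,.08,.048),"l":((.439,.295),.102,.015,.065,.041),"m":((.43,.103),.08,.012,.051,.034),"s":((.454,-.097),.06,.0095,.038,.027)}
E
python3 - <<'E'
from h import *
for c in ("top","side"):
    p,W=cloud(c); hsv=cv2.cvtColor(p,cv2.COLOR_RGB2HSV)
    print(c, manip.get_calibration(c)["t"])
    for n,(g,h,r,_,_) in B.items():
        near=np.hypot(W[...,0]-g[0],W[...,1]-g[1])<.05
        zmax=np.nanpercentile(W[...,2][near&(W[...,2]>.03)],97)
        m=near&(abs(W[...,2]-h)<.007); q=W[m]
        print(n,"zmax",zmax,m.sum(),q.mean(0),"midrange",(q.min(0)+q.max(0))/2,"ext",np.ptp(q,0))
    blue=(hsv[...,0]>95)&(hsv[...,0]<130)&(hsv[...,1]>100)&(abs(W[...,2]-.018)<.012)
    n,l,s,ce=cv2.connectedComponentsWithStats(blue.astype(np.uint8))
    for i in range(1,n):
        if s[i,4]>80:
            q=W[l==i]; print("blue",s[i,4],ce[i],q.mean(0),(q.min(0)+q.max(0))/2,np.ptp(q,0))
E
```

```text
top [0.01372649 0.52695567 1.10854394]
xl zmax 0.1275237108358859 175 [ 0.4328655  -0.25337819  0.12449374] midrange [ 0.43290194 -0.25339213  0.12567344] ext [0.03320044 0.03324791 0.01224626]
l zmax 0.10328267573501942 120 [0.44381277 0.30279904 0.10027436] midrange [0.44428717 0.30279888 0.10089023] ext [0.02901794 0.02999817 0.00892324]
m zmax 0.08054880244851459 74 [0.43605277 0.10972858 0.07781771] midrange [0.43677176 0.10933596 0.07772714] ext [0.02267516 0.02180328 0.00922088]
s zmax 0.06170943261824112 48 [ 0.45727159 -0.09447085  0.05819297] midrange [ 0.45746785 -0.09544576  0.05901641] ext [0.01798393 0.01751686 0.0113906 ]
blue 250 [269.088 160.356] [0.66111139 0.12644006 0.01720149] [0.6610625  0.126462   0.01687894] [0.04886733 0.04829429 0.01137041]
blue 251 [298.98406375 161.98406375] [0.6536907  0.0470098  0.01723603] [0.65407506 0.0469355  0.01706539] [0.04610874 0.04802698 0.0131571 ]
blue 251 [329.0876494  163.63346614] [ 0.64616394 -0.03278951  0.01742116] [ 0.64629989 -0.03259304  0.01828694] [0.04882643 0.04797215 0.01433778]
blue 250 [359.332 165.156] [ 0.63
[... 921 characters left out ...]
00595238] [-0.18464721  1.42574184  0.01860822] [-0.17873843  1.42542439  0.01786739] [0.13211518 0.02485711 0.02362886]
blue 144 [354.34027778 159.03472222] [0.66290581 0.12629154 0.01895601] [0.6628198  0.1250761  0.01908323] [0.04434972 0.04339953 0.00480853]
blue 186 [364.03225806 176.89784946] [0.65532053 0.04590853 0.01896597] [0.65506124 0.04608271 0.01905863] [0.04584713 0.0458088  0.00454029]
blue 240 [375.16666667 197.12083333] [ 0.64813116 -0.03325605  0.01908484] [ 0.64822286 -0.03241306  0.0188766 ] [0.0471897  0.0485608  0.00491991]
blue 302 [388.10596026 220.85430464] [ 0.6407334  -0.11276554  0.01906934] [ 0.64134848 -0.11124075  0.01923694] [0.04788412 0.04749089 0.00489218]
```

The pictures show the four bottles at top-view pixels (422,237) xl, (198,241) l, (275,243) m and (356,232) s. The blue marks are at (269–359, 160–165), with the yellow block at (388,163) on the low-y end. Cap heights and spacings match the given sizes, and both cameras agree to about 2 mm. I'll place the tallest first.

```bash
cat >> h.py <<'E'
P={"xl":(.434,-.2535),"l":(.4453,.3026),"m":(.4373,.1097),"s":(.4583,-.0948)}
M={"xl":(.6400,-.1125),"l":(.6473,-.0328),"m":(.6547,.0467),"s":(.6620,.1264)}
Z={"xl":.057,"l":.036,"m":.019,"s":.009}
a=np.array([.0916,.9958])
def rot(s): 
    y=s*np.array([a[1],-a[0],0]); z=np.array([0,0,-1.]); return np.stack([np.cross(y,z),y,z],1)
def best():
    c=[]
    for s in (1,-1):
        q=[manip.inverse_kinematics([*p,.2],rot(s)) for p in (*P.values(),*M.values())]
        c.append((1e9 if any(x is None for x in q) else max(abs(x[5]) for x in q)))
    return rot((1,-1)[int(np.argmin(c))]),min(c)
def pick(n):
    R,_=best(); x,y=P[n]; z=Z[n]
    manip.set_gripper(1.0)
    manip.move_ptp([x,y,max(z+.1,.16)],R)
    manip.move_l([x,y,z],max_speed=.12)
    print(n,"F before close",np.round(manip.current_force(),1))
    manip.set_gripper(0,50)
    manip.move_l([x,y,z+.15],max_speed=.12)
    print("width mm",85*manip.current_grip_width(),"gf",manip.current_grip_force(),"F",np.round(manip.current_force(),1))
def place(n):
    R,_=best(); x,y=M[n]; z=Z[n]+.0195
    manip.move_ptp([x,y,z+.13],R)
    manip.move_l([x,y,z+.015],max_speed=.12); manip.move_l([x,y,z],max_speed=.03)
    print("F",np.round(manip.current_force(),1))
    manip.set_gripper(1.0)
    manip.move_l([x,y,z+.13],max_speed=.15); print("t",manip.current_time())
E
python3 - <<'E'
from h import *
print(best()[1]); pick("xl")
p,_=manip.grab_frame("side"); cv2.imwrite("pics/s1.png",p[:,:,::-1]); print(manip.current_time())
E
```

```text
0.6021106944691414
xl F before close [ 0.1 -0.3  0.7]
width mm 46.025538636953115 gf 51.46126479841769 F [-0.9 -0.4 -2.2]
6.675
```

View pics/s1.png

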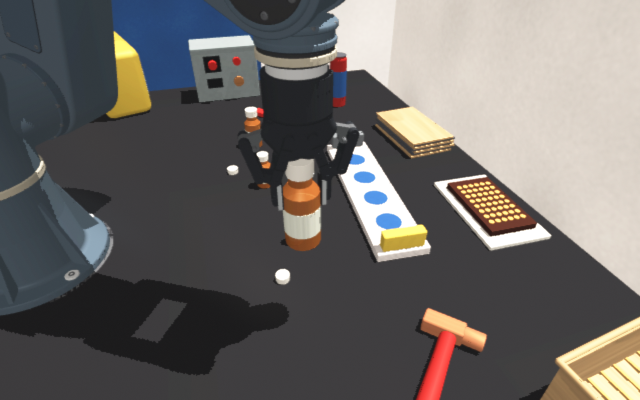

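The xl bottle hangs upright in the gripper at pixel (302,210), and the width of 46 mm fits its body. Next I place it and check.

```bash
python3 - <<'E'
from h import *
place("xl"); pick("l")
p,_=manip.grab_frame("side"); cv2.imwrite("pics/s2.png",p[:,:,::-1]); print(manip.current_time())
E
```

```text
F [-0.6  0.2 -2.4]
t 10.9083
l F before close [ 0.4 -0.1 -0.9]
width mm 39.284847982146914 gf 50.390656418167055 F [-1.1  0.6 -2.4]
15.9333
```

View pics/s2.png

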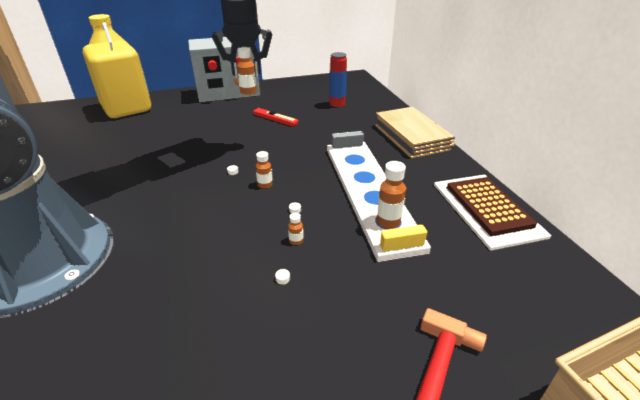

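The xl bottle stands on the mark by the yellow block (391,205), and bottle l is held upright at (247,75). I continue with the rest.

```bash
python3 - <<'E'
from h import *
place("l")
for n in "ms":
    pick(n)
    if not manip.current_grip_width()*85>20: print("grasp failed"); break
    place(n)
manip.move_ptp([.42,.35,.25],best()[0])
for c in ("top","side"):
    p,W=cloud(c); cv2.imwrite(f"pics/{c}3.png",p[:,:,::-1])
    for n in B:
        g=M[n]; h=B[n][1]+.0186
        q=W[(np.hypot(W[...,0]-g[0],W[...,1]-g[1])<.045)&(abs(W[...,2]-h)<.007)]
        print(c,n,len(q),np.round(((q.min(0)+q.max(0))/2-[*g,h])*1000,1),"mm") if len(q) else print(c,n,"none")
E
```

```text
F [-0.5  0.1 -1. ]
t 20.6833
m F before close [ 0.1 -0.2  0.6]
width mm 32.17854055816051 gf 49.570322257932276 F [-0.5  0.1 -0.8]
F [-0.   1.  -0.5]
t 29.4083
s F before close [-0.7 -0.  -0.1]
width mm 25.463831785941466 gf 49.05114216420998 F [ 0.8  0.3 -0.2]
F [ 0.7  0.2 -0.2]
t 38.5
top xl 156 [-1.3 -0.3 -1.9] mm
top l 115 [-2.1  0.6 -2.6] mm
top m 76 [-1.8  0.3 -2.3] mm
top s 47 [-1.9  0.2 -2. ] mm
side xl 209 [ 1.   1.2 -2.8] mm
side l 125 [ 0.1 -0.2 -2.7] mm
side m 77 [ 0.5  0.9 -3. ] mm
side s 41 [ 0.4 -0.3 -2.7] mm
```

View pics/side3.png

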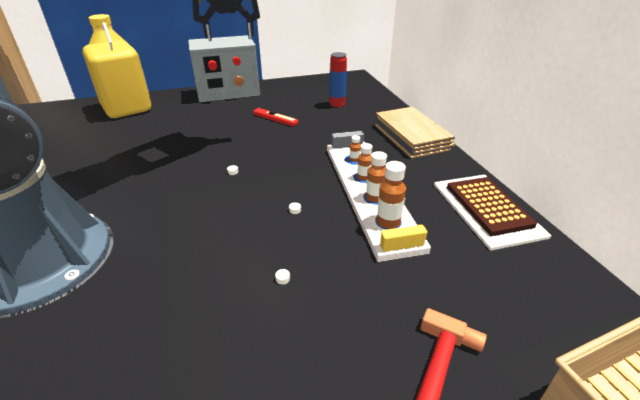

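View pics/top3.png

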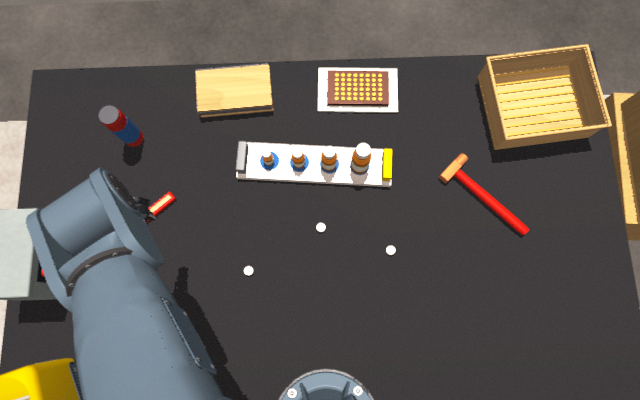

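Both pictures show all four bottles upright on their marks, descending in height from the yellow block (top view: 361, 329, 299 and 269 at row ~158). Each is within about 3 mm of its mark's centre, and the arm is clear.

```bash
python3 -c "
from bench import manip
print(manip.sign_off())"
```

```text
the job is handed in; nothing more can be done
None
```

The job is handed in: all four bottles stand upright and released on their marks, tallest next to the yellow block down to shortest, each measured within about 3 mm of centre; the sign-off call gave no verdict.

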